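Loosen the strap guide's knurled wheel and open its fence

ROBOT

A 6-joint arm with a two-finger parallel gripper is mounted at the origin on the work surface. World frame = base frame: x ahead of the robot, y to its left, z up, the work surface at z = 0. Lengths are in m, angles in rad, forces in N, time in s.
With the tool pointing down it reaches from about 0.35 to 0.775 m from the base axis. Payload 7.3 kg.
Tool frame: the origin (TCP) lies at the very end of the fingers, on their centre line; the grasp point (between the pads) lies 19 mm behind it; z points along the fingers, y is the direction in which the jaws open and shut (so a half turn about z gives the same grasp; the last joint's range is limited). The gripper opens to 92 mm and grips with 3 to 60 N. Pads are 19 mm wide; open, the fingers measure 130 mm over their backs; the gripper's body (75 mm by 190 mm) begins 47 mm behind the grasp point.
Start: joints at [-1.458, 0.342, 1.524, -0, 1.275, -0.146], TCP at [0.134, -0.508, 0.227] pointing down, gripper open.
Joint ranges: [-2.53, 2.53], [-0.77, 2.02], [0.04, 2.7], [-1, 4.14], [0.28, 2.66], [-3.11, 3.11]. Speed limits (rad/s): [2.57, 2.57, 3.14, 3.14, 3.14, 3.14].

INTERFACE

Orientations are given as [roll, pitch, yaw] about the fixed x, y, z axes, in that order (R = Rz(yaw) Ry(pitch) Rx(roll)).
In Python, from cell import robot gives the robot as it stands.
- The arm moves only by the shell command python3 -m pendant 'ROWS' [OPENING] [FORCE]. ROWS is JSON, a list of rows, each a list of 2 entries, a list of its own where there are three numbers: the shift along the tool's x, y, z in mm, then the turn about the tool's z in degrees. In form: [[[x, y, z], turn], ...]. A call has 1 to 10 rows; each row is the pose to reach, as a shift and turn from the pose measured when the call began, along the tool's axes at that moment; what a row does not reach only later rows make up. A row lasts 1/12 s, in which the tool goes at most 41.7 mm and 7.16 degrees, less where a joint would pass 70% of its speed; a pose out of reach is approached as far as the arm can. A call with a gripper value outside its range is refused whole. OPENING is the opening, from 0 (shut) to 1 (fully open), set as the call begins (- or left out, the last holds). The fingers move at their own pace and stop on an object; FORCE is the grip in N (left out, the last holds). Time passes only in rows, so rows that repeat a pose let the fingers close. It gives the time, the measured TCP pose, the force and the opening at its end, in the units of the state.
- robot.observe(): the state, without advancing time (a new reading comes with each control period).
- robot.read_camera(name): name is "side" or "top" or "wrist"; returns the picture (384x512x3 uint8, red, green, blue); there is no depth.
- robot.calibration(name): a dict with "vfov" (degrees; the focal length in pixels is half the picture's height over the tangent of half this angle, whatever the lens; pixels are square), "cx", "cy" (the principal point, pixels), "rvec" (rotation vector, rad) and "tvec" (3), from world to camera coordinates, as OpenCV has them. Camera axes: x right, y down, z forward; pixel columns grow to the right and rows downward; lengths in m; the calibration is good to about 2 mm. A picture is of the moment at which its call begins: read the wrist's pose just before it. calibration takes no time and is no camera call; for the wrist camera it gives the pose at the moment of the call.
- robot.hand_in(): hands the job in, once; it reports no verdict.
Trained networks look in the newest picture that a camera, given by its name, has taken for a name from the list of things; names that differ only in an ending like _2 or _b are one class to them, and where a whole thing is asked for, a point or a joint stands for the part that bears it (a point fixed in the world has none). Each returns a list of dicts, best first, with "p" (0 to 1); they miss things now and then, are a little off and sometimes report something else, mostly with a low value. They report only what shows in the picture. A call takes as long as a camera call.
- robot.find_in(camera, query): "xy" ([column, row] as shares, 0 to 1, of the picture: columns of its width, rows of its height, amid what is visible of it).
The state is a dict: "time": time; "qpos": joint angles; "qvel": joint speeds; "joint_efforts": joint torques, N m; "tool_pos": TCP position; "tool_rot": TCP orientation; "contact_force": force on the tool from outside, world axes, zero at the start; "torque": the same for the moment, N m; "opening": finger opening in m.
Only numpy, scipy, OpenCV 4.12 (cv2) and the standard library are available. Lean on these libraries where they do the work, as an engineer would, in place of code of your own. Each camera call takes 0.05 s, during which the arm holds its last target.

TASK

Make the strap guide ready for its widest strap. With a fingertip rolled along its knurled rim, loosen the big lock wheel two full turns anticlockwise as seen from above, from its tight start (a little over is fine, but less than two and a half), then push the fence with a finger away from the wheel until it rests against the end stops. Do not pick anything up, and leave the things lying around where they are.

Things in the scene. Friction and masses are not known exactly. Their poses are not given: they have to be found in the camera images.
- guide: the strap guide, a grey cast plate fixed to the table, 15 mm thick. Origin on the table, straight below the lock wheel's axis; own z up. In its own frame the plate spans x -85..85, y -95..195 mm. The fence opens along its +y. Two grey end stops, 26 mm wide in x, 40 mm high above the table, stand at x = -62 and +62, y 173..191 mm
- wheel_centre (a point): centre of the lock wheel: a steel disc lying flat (axis vertical), 92 mm across over its 36 coarse straight knurls, 20 mm thick. This point is at mid-thickness, 43 mm above the table when tight, rising 2 mm per turn. Under the wheel lies the fence's flat tongue, its top 26 mm above the table, 70 mm wide; around the rim nothing but the fence is higher than that
- wheel_mark (a point): dark dot, 13 mm across, on the wheel's top face, 34 mm from its axis, at the outer end of a dark line; it turns with the wheel and shows how far it has turned. At the start it points along the guide's +x
- lock_wheel (a joint): turning angle of the lock wheel in rad: 0 at the start (tight), growing anticlockwise seen from above as it loosens; 6.283 per turn. It turns stiffly (1 to 2 N along the rim) and stays where it is left. It can only be turned from 0 to 4 turns. Until about 1.7 turns its screw clamps the fence fast
- fence_face (a point): middle of the fence's upright face that looks towards the lock wheel, 45 mm above the table; turned as the guide. The fence is an aluminium bar 150 mm long in the guide's x, 16 mm thick in y, from 17 to 57 mm above the table, with a slotted tongue running under the wheel
- fence (a joint): sliding position of the fence in m along the guide's +y: the face is at y = 95 mm + this value in the guide's frame; 0.060 is against the end stops. It starts at 0 to 0.025. Once unclamped it slides with about 2 N and stays where it is left
- rivet_tin: open steel tin, 64 mm across, 35 mm high, loose, beside the guide (bystander); origin centre of its underside
- brass_ring: loose brass ring, 48 mm across, 8 mm thick, beside the guide (bystander); origin centre of its underside
- punch: small steel hole punch standing upright, 24 mm across the foot, 55 mm high, beside the guide (bystander); origin centre of its underside
- pliers: blue-handled pliers lying flat, about 165 mm long, 14 mm high (bystander); origin on the table near their middle, own x towards the jaws
- wrench: steel wrench lying flat, 170 mm long along its own x (bystander)
- awl: wooden-handled awl lying flat, 160 mm long along its own x (bystander)
- dye_bottle: small amber bottle, 40 mm across, 85 mm high, standing (bystander); origin centre of its underside
- edge_paint: small glass jar, 44 mm across, 70 mm high, standing (bystander); origin centre of its underside

How it is judged:
On the way, in this order (a step that is already met when the one before it is completed fails the run):
1. the lock wheel is loosened two full turns (value of joint lock_wheel above 12.25 rad), for 0.1 s.
2. the fence is against its end stops (value of joint fence above 0.057 m), for 0.2 s.
At the end, for the whole second after the job is handed in: The lock wheel stands 1.95 to 2.5 turns (12.25 to 15.7 rad) loosened and the fence lies within 3 mm of its end stops, both at rest (value of joint lock_wheel between 12.25 and 15.7 rad and velocity of joint lock_wheel between -0.05 and 0.05 rad/s and value of joint fence above 0.057 m and velocity of joint fence between -0.005 and 0.005 m/s); the robot touches nothing.
It fails at once if the lock wheel is loosened two and a half turns or more (value of joint lock_wheel above 15.7 rad).
It fails at once if a thing lying around is lifted, or shifted more than 20 mm (distance of any of rivet_tin, brass_ring, punch, pliers, wrench, awl, dye_bottle, edge_paint from where it was at the start of the episode above 0.02 m).
It also fails if it takes over 51 s, if anything falls off the work surface, if the arm or the gripper's body presses on something with over 40 N, if the wrist force passes 120 N, or if a joint passes its speed limit or range.

## Working session

There is one attempt and no reset: what is moved stays moved. The work goes in short steps, Python scripts to look and compute and a shell command to move; the robot and the scene stay as the last step left them, time stands still between calls to the robot, and variables do not carry over. Pictures are saved under pics/ and viewed, and the job is handed in when it is done.

```bash
mkdir -p pics; ls; python3 - <<'E'
from cell import robot
import cv2
s=robot.observe();print(s)
for n in("top","side"):
    im=robot.read_camera(n);cv2.imwrite(f"pics/{n}0.png",im[:,:,::-1]);c=robot.calibration(n);print(n,c)
    for q in("wheel_centre","wheel_mark","fence_face","guide"):
        print(q,robot.find_in(n,q)[:2])
E
```

```text
pics
{'time': 0.0, 'qpos': array([-1.45802064e+00,  3.42728578e-01,  1.52500665e+00, -4.45185628e-05,
        1.27540264e+00, -1.46028865e-01]), 'qvel': array([-0.00067806, -0.00078826, -0.00030265,  0.00112008, -0.00319467,
       -0.00184271]), 'joint_efforts': array([-1.96921355e-03, -4.31250679e+01, -2.44222748e+01,  7.15678465e-02,
        5.58438292e-02, -1.33903059e-04]), 'tool_pos': array([ 0.13430814, -0.50710973,  0.22604555]), 'tool_rot': array([-3.14005769e+00, -1.82727372e-04,  2.58817404e-01]), 'contact_force': array([ 0.27094455,  0.48847078, -0.22247378]), 'torque': array([-0.067282  , -0.01905384, -0.02042541]), 'opening': 0.09215858446598325}
top {'vfov': 46.895687990524145, 'cx': 260.2570353081765, 'cy': 190.54967385217267, 'rvec': array([ 2.15502168, -2.10085869,  0.17801273]), 'tvec': array([-0.03621671,  0.54722755,  1.24258161])}
wheel_centre [{'xy': [0.4982, 0.5266], 'p': 0.77}]
wheel_mark [{'xy': [0.4938, 0.5271], 'p': 0.64}, {'xy': [0.4439, 0.5094], 'p': 0.3}]
fence_face [{'xy': [0.4461, 0.5068], 'p': 0.67}]
guide [{'xy': [0.4664, 0.5049], 'p': 0.71}]
side {'vfov': 51.70551317989124, 'cx': 258.6202464140917, 'cy': 188.82270137363128, 'rvec': array([ 0.49011742, -2.54294301,  1.39039453]), 'tvec': array([0.48360942, 0.17932847, 0.99379958])}
wheel_centre [{'xy': [0.515, 0.5333], 'p': 0.57}, {'xy': [0.3773, 0.5404], 'p': 0.38}]
wheel_mark [{'xy': [0.5148, 0.524], 'p': 0.61}, {'xy': [0.5145, 0.894], 'p': 0.43}]
fence_face []
guide [{'xy': [0.4758, 0.5763], 'p': 0.91}]
```

```bash
python3 - <<'E'
import cv2
for n in("top","side"):
    a=cv2.imread(f"pics/{n}0.png");cv2.imwrite(f"pics/{n}0b.png",cv2.resize(a,(800,600),interpolation=cv2.INTER_CUBIC))
a=cv2.imread("pics/top0.png")[130:270,160:340];cv2.imwrite("pics/topc.png",cv2.resize(a,None,fx=4.2,fy=4.2,interpolation=cv2.INTER_CUBIC))
E
```

```text
(no output)
```

View pics/top0b.png

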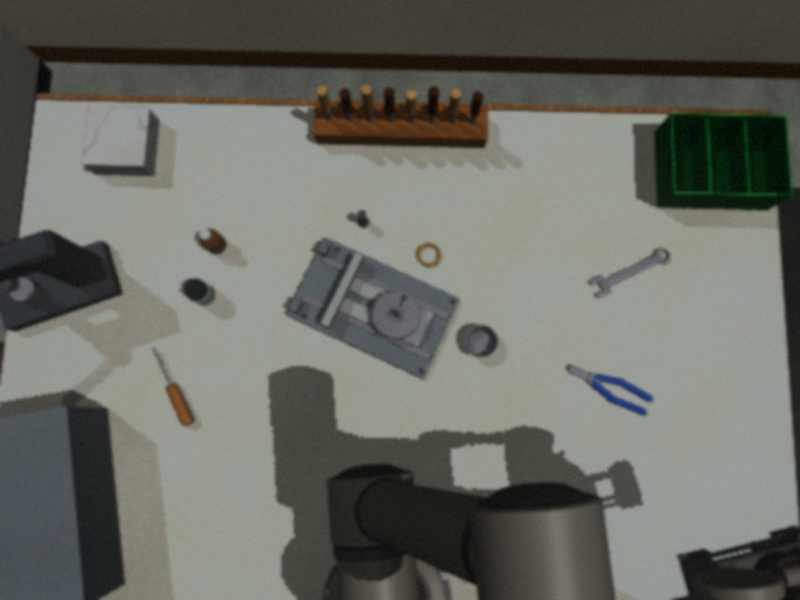

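View pics/side0b.png

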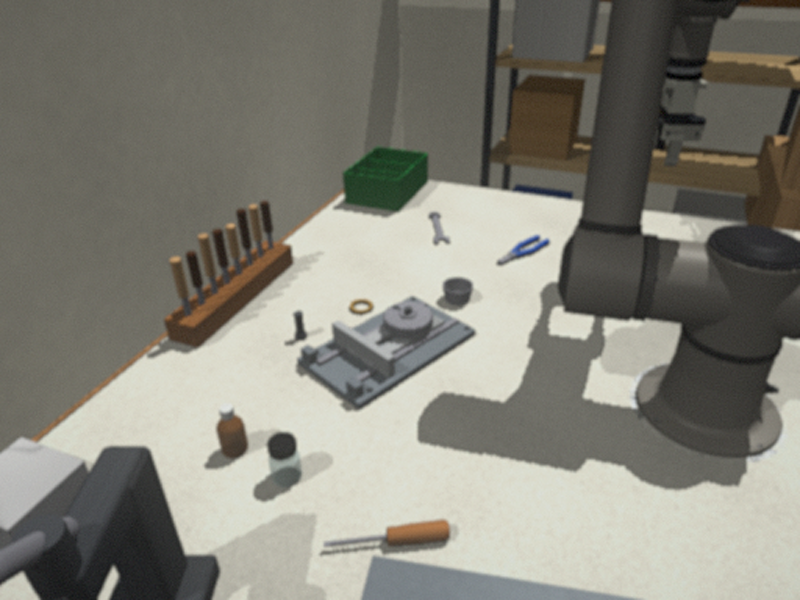

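View pics/topc.png

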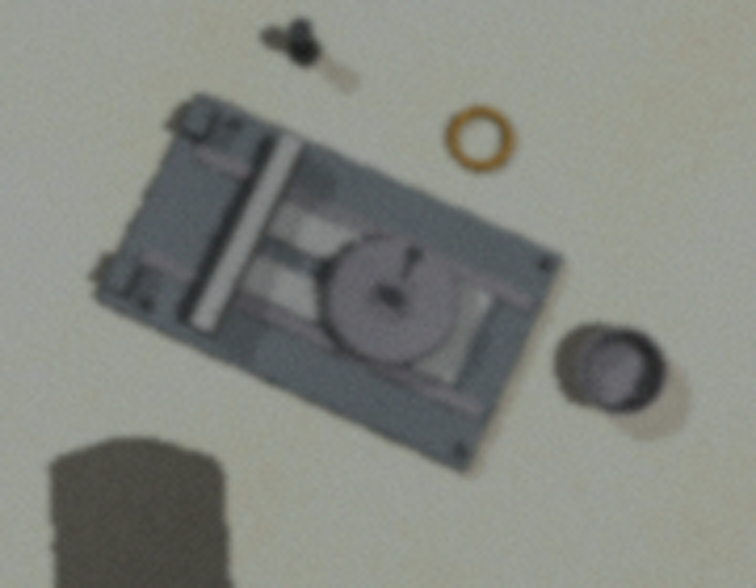

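The top view shows the guide with the wheel centre near crop (393,300) and the mark at (413,255). The fence bar is left of the wheel and the plate corners are clear. I'll fit the guide pose from the corners in this view.

```bash
cat > h.py <<'E'
import numpy as np, cv2
from cell import robot
def K(c,h=384):
    f=h/2/np.tan(np.radians(c["vfov"]/2));return np.array([[f,0,c["cx"]],[0,f,c["cy"]],[0,0,1]])
def ray(c,uv,z):
    R=cv2.Rodrigues(np.array(c["rvec"]))[0];t=np.array(c["tvec"]);d=R.T@np.linalg.inv(K(c))@np.array([*uv,1.]);o=-R.T@t
    return o+d*(z-o[2])/d[2]
def proj(c,P):
    return cv2.projectPoints(np.array(P,float).reshape(-1,3),np.array(c["rvec"]),np.array(c["tvec"]),K(c),None)[0].reshape(-1,2)
E
python3 - <<'E'
from h import *
from scipy.optimize import least_squares
c=robot.calibration("top")
g=lambda u,v:(160+(u+.5)/4.2-.5,130+(v+.5)/4.2-.5)
pts=[((200,95),(85,195,15)),((560,258),(85,-95,15)),((467,470),(-85,-95,15)),((97,297),(-85,195,15)),((393,300),(0,0,53)),((413,255),(34,0,53))]
W=[ray(c,g(*p),q[2]/1000) for p,q in pts]
for w,p in zip(W,pts):print(p[1],w.round(4))
G=np.array([q for _,q in pts])/1000
def tr(s,P):
    P=np.atleast_2d(P);C,S=np.cos(s[2]),np.sin(s[2]);return np.c_[s[0]+C*P[:,0]-S*P[:,1],s[1]+S*P[:,0]+C*P[:,1]]
r=least_squares(lambda s:(tr(s,G)-np.array(W)[:,:2]).ravel(),[.55,0,.5])
print(r.x,np.degrees(r.x[2]),(r.fun.reshape(-1,2)*1000).round(1))
# fence: top face edge z=57 near-wheel edge
for u,v in((300,145),(215,330),(272,140),(190,320)):
    w=ray(c,g(u,v),.057);C,S=np.cos(r.x[2]),np.sin(r.x[2]);d=w[:2]-r.x[:2];print((u,v),C*d[0]+S*d[1],-S*d[0]+C*d[1])
cs=robot.calibration("side")
im=cv2.imread("pics/side0.png")
P=[[*tr(r.x,[x,y])[0],z] for x,y,z in((85,195,15),(85,-95,15),(-85,-95,15),(-85,195,15),(0,0,53),(46,0,53),(-46,0,53),(0,46,53),(0,-46,53)) for x,y,z in [(x/1e3,y/1e3,z/1e3)]]
for u in proj(cs,P):cv2.circle(im,tuple(int(a) for a in u.round()),1,(0,0,255),-1)
cv2.imwrite("pics/sidechk.png",cv2.resize(im[170:280,170:330],None,fx=5,fy=5,interpolation=cv2.INTER_CUBIC))
E
```

```text
(85, 195, 15) [0.6676 0.142  0.015 ]
(85, -95, 15) [ 0.5546 -0.1197  0.015 ]
(-85, -95, 15) [ 0.4029 -0.0568  0.015 ]
(-85, 195, 15) [0.5183 0.2082 0.015 ]
(0, 0, 53) [ 0.5157 -0.0027  0.053 ]
(34, 0, 53) [ 0.5475 -0.0156  0.053 ]
[ 0.5159913  -0.00246183 -0.40811289] -23.383146014467854 [[ 3.8  0.8]
 [ 1.7 -3.7]
 [-2.6  0.9]
 [-2.9  2.1]
 [ 0.3  0.2]
 [-0.3 -0.3]]
(300, 145) 0.07097729349567558 0.10421907680910208
(215, 330) -0.07062166177551453 0.1010905887072725
(272, 140) 0.0660176385417581 0.12346375108635013
(190, 320) -0.07160609392331377 0.11965916520952355
```

View pics/sidechk.png

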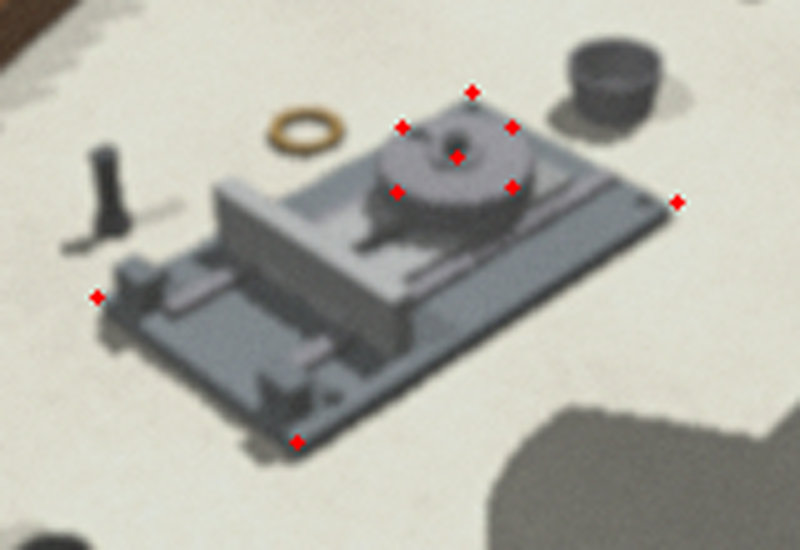

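The fit puts the wheel centre near (0.516, -0.003), the guide yaw at -23.4° and the fence at about 8 mm. The side view agrees to 2–3 mm. Next I close the gripper and travel to a hover beside the wheel on the side away from the fence.

```bash
python3 -m pendant '[[[453,-333,90],-52],[[453,-333,90],-52],[[453,-333,90],-52],[[453,-333,90],-52],[[453,-333,90],-52],[[453,-333,90],-52],[[453,-333,90],-52],[[453,-333,90],-52],[[453,-333,90],-52],[[453,-333,90],-52]]' 0 20
cat >> h.py <<'E'
C0=np.array([.516,-.0027]);YAW=np.radians(-23.4)
def gp():
    s=robot.observe();p=s["tool_pos"];d=p[:2]-C0;c,sn=np.cos(YAW),np.sin(YAW)
    return np.array([c*d[0]+sn*d[1],-sn*d[0]+c*d[1]])*1000,p[2]*1000,np.degrees(s["tool_rot"][2]),s
def st():
    g,z,y,s=gp();f=s["contact_force"];c,sn=np.cos(YAW),np.sin(YAW)
    print("t%.2f g"%s["time"],g.round(1),"z%.1f yaw%.1f"%(z,y),"rot",s["tool_rot"].round(3),"F guide",np.round([c*f[0]+sn*f[1],-sn*f[0]+c*f[1],f[2]],1),"op",round(s["opening"],4))
def rows(targets,z,yaw=66.6):
    """targets guide xy mm -> rows in tool axes"""
    g,zz,y,s=gp();R=np.array(cv2.Rodrigues(np.array([0,0,1.])*s["tool_rot"][2])[0])@np.diag([1,-1,-1.])
    out=[]
    for t in targets:
        d=np.array(t)-g;c,sn=np.cos(YAW),np.sin(YAW);w=np.array([c*d[0]-sn*d[1],sn*d[0]+c*d[1],z-zz])
        out.append([[int(round(a)) if 0 else round(float(a),1) for a in R.T@w],round(float(y-yaw),1)])
    print(str(out).replace(" ",""))
E
python3 -c "
from h import *
st();rows([(0,-78)],130)"
```

```text
time: 1.33
tool_pos: [0.3935, -0.1854, 0.1609]
tool_rot: [3.141, 0.0, 1.166]
contact_force: [1.6, -1.2, 0.3]
opening: 0.03
t1.33 g [ -39.9 -216.4] z160.9 yaw66.8 rot [3.141 0.    1.166] F guide [ 1.9 -0.4  0.3] op 0.03
[[[138.2,40.4,30.9],0.2]]
```

```bash
python3 -m pendant '[[[138,40,41],0],[[138,40,41],0],[[138,40,41],0],[[138,40,41],0],[[138,40,41],0],[[138,40,41],0],[[138,40,41],0]]' 0
python3 -c "
from h import *
st()
im=robot.read_camera('wrist');cv2.imwrite('pics/w1.png',im[:,:,::-1]);c=robot.calibration('wrist');print(c)
im=robot.read_camera('side');cv2.imwrite('pics/s1.png',cv2.resize(im[100:300,150:350],None,fx=3,fy=3)[:,:,::-1])
rows([(0,-78)],39)"
```

```text
time: 1.92
tool_pos: [0.4843, -0.0746, 0.1199]
tool_rot: [3.141, 0.001, 1.167]
contact_force: [-0.1, 0.3, -0.5]
opening: 0.0
t1.92 g [ -0.5 -78.5] z119.9 yaw66.9 rot [3.141e+00 1.000e-03 1.167e+00] F guide [-0.2  0.3 -0.5] op 0.0
{'vfov': 59.87443909623636, 'cx': 258.4722842875891, 'cy': 191.16529989974376, 'rvec': array([-2.83385405,  0.58147391,  0.07344462]), 'tvec': array([-0.47481178,  0.11339008,  0.31584327])}
[[[1.2,0.3,81.3],0.1]]
```

View pics/w1.png

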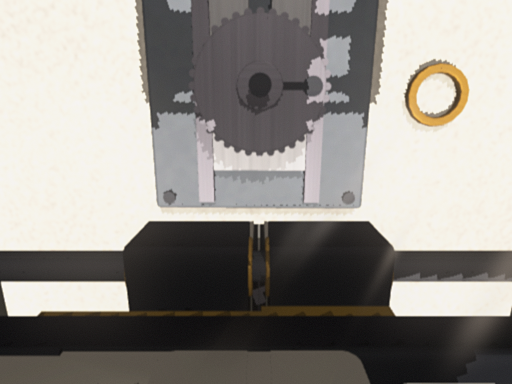

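View pics/s1.png

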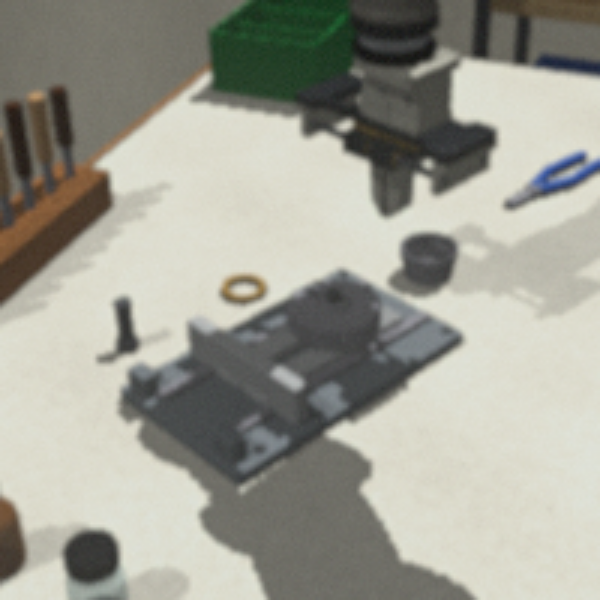

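The wrist view shows the whole wheel: rim from columns 191 to 329 and rows 10 to 157, so the centre is about (260,84), with the mark at (316,86). I'll use it to refine the centre.

```bash
python3 -c "
from h import *
c=robot.calibration('wrist')
for uv in((260,84),(316,86),(191,84),(329,84),(260,157),(260,10)):
  w=ray(c,uv,.053);d=w[:2]-C0;cc,s=np.cos(YAW),np.sin(YAW);print(uv,w.round(4),np.round([1e3*(cc*d[0]+s*d[1]),1e3*(-s*d[0]+cc*d[1])],1))
"
```

```text
(260, 84) [ 0.5169 -0.002   0.053 ] [0.6 1. ]
(316, 86) [ 0.5495 -0.0174  0.053 ] [36.6 -0.2]
(191, 84) [0.4761 0.0154 0.053 ] [-43.8   0.8]
(329, 84) [ 0.5577 -0.0195  0.053 ] [44.9  1.1]
(260, 157) [ 0.4983 -0.0455  0.053 ] [  0.8 -46.3]
(260, 10) [0.5338 0.0376 0.053 ] [ 0.4 44. ]
```

```bash
python3 -m pendant '[[[1,0,40],0],[[1,0,80],0],[[18,0,80],0],[[18,0,80],0]]' 
python3 -c "
from h import *
st()"
python3 -m pendant '[[[2,0,0],0],[[4,0,0],0],[[5,0,0],0],[[5,0,0],0]]' 
python3 -c "
from h import *
st()"
```

```text
time: 2.35
tool_pos: [0.4902, -0.0584, 0.0387]
tool_rot: [-3.139, 0.0, 1.163]
contact_force: [-0.5, -0.1, 0.7]
opening: 0.0006
t2.35 g [ -1.6 -61.4] z38.7 yaw66.6 rot [-3.139  0.     1.163] F guide [-0.4 -0.3  0.7] op 0.0006
time: 2.68
tool_pos: [0.4927, -0.0543, 0.0397]
tool_rot: [-3.141, 0.0, 1.163]
contact_force: [0.2, -0.8, 1.0]
opening: 0.0003
t2.68 g [ -0.9 -56.6] z39.7 yaw66.6 rot [-3.141  0.     1.163] F guide [ 0.6 -0.7  1. ] op 0.0003
```

```bash
for i in 1; do python3 -m pendant '[[[2,0,0],0],[[2,0,0],0],[[2,0,0],0]]' >/dev/null
python3 -c "
from h import *
st()"; done
python3 -m pendant '[[[2,0,0],0],[[2,0,0],0],[[2,0,0],0]]'  >/dev/null
python3 -c "
from h import *
st()"
```

```text
t2.93 g [ -0.7 -55.4] z40.0 yaw66.6 rot [3.142e+00 1.000e-03 1.163e+00] F guide [-0.8 -5.1  0.4] op 0.0006
t3.18 g [ -0.7 -55.1] z40.2 yaw66.7 rot [-3.141  0.004  1.164] F guide [ -0.1 -11.    0.6] op 0.0006
```

```bash
python3 -m pendant '[[[1,4,0],0],[[1,8,0],0],[[1,12,0],0],[[1,16,0],0],[[1,20,0],0]]'  >/dev/null
python3 -c "
from h import *
st()
im=robot.read_camera('wrist');cv2.imwrite('pics/w2.png',im[:,:,::-1])"
```

```text
t3.60 g [ 19. -55.] z40.2 yaw66.7 rot [-3.14   0.005  1.164] F guide [-1.3 -5.2 -0. ] op 0.0005
```

View pics/w2.png

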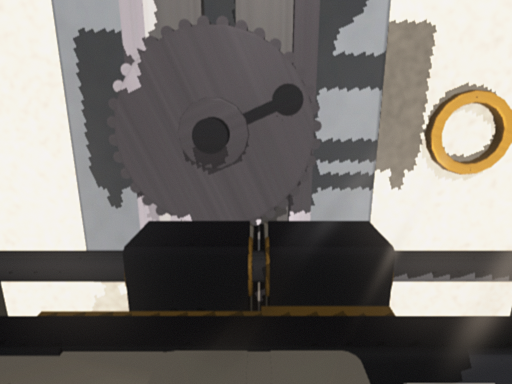

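The wheel turned about 25° for 19.7 mm of travel, so there is no slip. Next I take the finger round its corner.

```bash
cat >> h.py <<'E'
def path(th,a=19,b=9.8,R=44.5,off=(.4,.3)):
    t=np.radians(th);return [(off[0]+(a if np.cos(x)>0 else -a)+R*np.cos(x),off[1]+(b if np.sin(x)>0 else -b)+R*np.sin(x)) for x in t]
def angle(zt=.053,save=None):
    im=robot.read_camera('wrist');c=robot.calibration('wrist')
    N=300;k=np.arange(N);X,Y=np.meshgrid((k-N/2)/2.5,(N/2-k)/2.5) # mm
    X=X+.4;Y=Y+.3
    cc,s=np.cos(YAW),np.sin(YAW)
    W=np.stack([C0[0]+(cc*X-s*Y)/1e3,C0[1]+(s*X+cc*Y)/1e3,np.full_like(X,zt)],-1)
    uv=proj(c,W).reshape(N,N,2).astype(np.float32)
    r=cv2.remap(im,uv[...,0],uv[...,1],cv2.INTER_LINEAR,borderValue=(128,128,128))
    g=cv2.cvtColor(r,cv2.COLOR_RGB2GRAY)
    if save:cv2.imwrite(save,r[:,:,::-1])
    pol=[]
    A=np.radians(np.arange(0,360,2))
    G=cv2.GaussianBlur(g,(0,0),5)
    for a in A: 
        u=N/2+2.5*34*np.cos(a);v=N/2-2.5*34*np.sin(a);v2=N/2-2.5*24*np.sin(a);u2=N/2+2.5*24*np.cos(a)
        pol.append(float(G[int(v),int(u)])+.5*float(g[int(v2),int(u2)]))
    i=np.argsort(pol)[:6];print("mark deg cand",i*2,np.round(np.array(pol)[i]),np.median(pol))
E
python3 -c "
from h import *
angle(.053,'pics/r0.png')
rows(path(np.linspace(-84,-12,9)),41)"
```

```text
mark deg cand [26 22 24 28 30 32] [66. 68. 68. 68. 70. 84.] 124.0
[[[1.0,4.4,-0.7],0.1],[[2.2,11.2,-0.7],0.1],[[4.6,17.8,-0.7],0.1],[[7.9,24.0,-0.7],0.1],[[12.1,29.5,-0.7],0.1],[[17.2,34.3,-0.7],0.1],[[22.9,38.3,-0.7],0.1],[[29.2,41.3,-0.7],0.1],[[35.9,43.3,-0.7],0.1]]
```

View pics/r0.png

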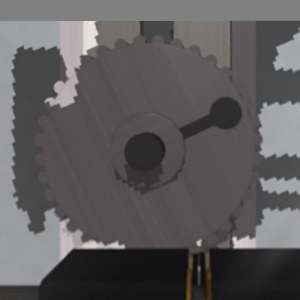

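The rectified view shows the mark at about 25° and no sign of misalignment.

```bash
python3 -m pendant '[[[1,4,0],0],[[2,11,0],0],[[4.5,18,0],0],[[8,24,0],0],[[12,29.5,-0.5],0]]'  >/dev/null
python3 -c "
from h import *
st()
angle(.0532,'pics/r1.png')
rows(path(np.linspace(-48,0,7)),41)"
```

```text
t4.12 g [ 50. -42.] z40.9 yaw66.7 rot [3.141 0.004 1.163] F guide [ 0.5  0.5 -0. ] op 0.0005
mark deg cand [290 282 294 292 296  38] [62. 63. 64. 64. 64. 65.] 122.5
[[[-1.2,-2.0,0.1],0.1],[[3.3,2.4,0.1],0.1],[[8.3,6.0,0.1],0.1],[[13.7,8.9,0.1],0.1],[[19.6,11.1,0.1],0.1],[[25.7,12.4,0.1],0.1],[[31.8,12.8,0.1],0.1]]
```

View pics/r1.png

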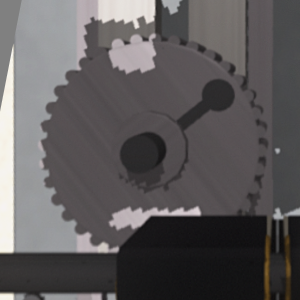

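The finger lost contact past about x=30 because its half-width is less than I assumed. I'll probe from the +x side to measure it.

```bash
python3 -m pendant '[[[20,12,0],0],[[42,12,0],0],[[42,8,0],0],[[42,6,0],0]]'  >/dev/null
python3 -c "
from h import *
st()"
python3 -m pendant '[[[0,-2,0],0],[[0,-3,0],0],[[0,-3,0],0]]'  >/dev/null
python3 -c "
from h import *
st()"
```

```text
t4.50 g [59.   2.5] z41.7 yaw66.8 rot [3.134e+00 2.000e-03 1.166e+00] F guide [7.9 2.3 1.4] op 0.0008
t4.75 g [58.3  2.6] z42.7 yaw66.8 rot [3.127e+00 1.000e-03 1.166e+00] F guide [6.2 1.1 0.8] op 0.0006
```

```bash
cat >> h.py <<'E'
def P(s,a=12.5,b=9.8,R=44,off=(.4,.3)):
    # s: arclength positions along Minkowski path (mm), s=0 at bottom middle (0,-b-R), ccw
    q=np.pi/2*R;segs=[a,q,2*b,q,2*a,q,2*b,q,a];L=sum(segs);out=[]
    for x in np.atleast_1d(s):
        x=x%L;k=0
        while x>segs[k]:x-=segs[k];k+=1
        t=x/R
        p={0:(x,-b-R),1:(a+R*np.sin(t),-b-R*np.cos(t)),2:(a+R,-b+x),3:(a+R*np.cos(t),b+R*np.sin(t)),4:(a-x,b+R),5:(-a-R*np.sin(t),b+R*np.cos(t)),6:(-a-R,b-x),7:(-a-R*np.cos(t),-b-R*np.sin(t)),8:(-a+x,-b-R)}[k]
        out.append((p[0]+off[0],p[1]+off[1]))
    return out
def near(**k):
    g=gp()[0];s=np.arange(0,420,1.);return float(s[np.argmin(np.linalg.norm(np.array(P(s,**k))-g,axis=1))])
def nxt(ds,n=10,z=41,**k):
    s0=near(**k);print("s",s0);rows(P(s0+ds*np.arange(1,n+1),**k),z)
E
python3 -c "
from h import *
angle(.0532,'pics/r2.png')
nxt(6,10)"
```

```text
mark deg cand [12 18 14 16 10 22] [26. 26. 26. 27. 28. 28.] 111.25
s 94.0
[[[6.3,-1.4,1.7],0.2],[[12.3,-1.6,1.7],0.2],[[18.2,-2.6,1.7],0.2],[[23.9,-4.5,1.7],0.2],[[29.3,-7.0,1.7],0.2],[[34.3,-10.3,1.7],0.2],[[38.8,-14.3,1.7],0.2],[[42.8,-18.8,1.7],0.2],[[46.0,-23.8,1.7],0.2],[[48.6,-29.2,1.7],0.2]]
```

View pics/r2.png

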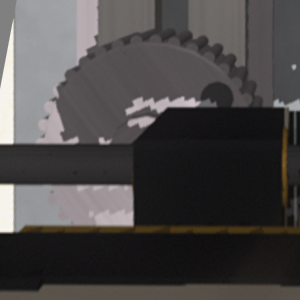

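```bash
python3 -m pendant '[[[6,-1.5,1],0],[[12,-1.5,1],0],[[18,-2.5,1.5],0],[[24,-4.5,1.5],0],[[29.5,-7,1.5],0],[[34.5,-10.5,1.5],0],[[39,-14.5,1.5],0],[[43,-19,1.5],0]]'  >/dev/null
python3 -c "
from h import *
st()
im=robot.read_camera('wrist');cv2.imwrite('pics/w3.png',im[:,:,::-1])
im=robot.read_camera('side');cv2.imwrite('pics/s3.png',cv2.resize(im[130:280,170:340],None,fx=4,fy=4)[:,:,::-1])
nxt(6,10)"
```

```text
t5.47 g [39.2 46.6] z41.2 yaw66.8 rot [ 3.126 -0.     1.166] F guide [3.8 2.2 3.9] op 0.0004
s 144.0
[[[2.4,-5.9,0.2],0.2],[[4.7,-11.4,0.2],0.2],[[6.3,-17.2,0.2],0.2],[[7.0,-23.1,0.2],0.2],[[7.1,-29.1,0.2],0.2],[[7.1,-35.1,0.2],0.2],[[7.2,-41.1,0.2],0.2],[[7.2,-47.1,0.2],0.2],[[7.1,-53.1,0.2],0.2],[[6.4,-59.1,0.2],0.2]]
```

View pics/w3.png

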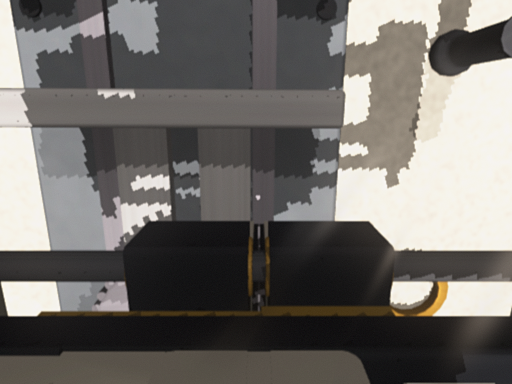

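View pics/s3.png

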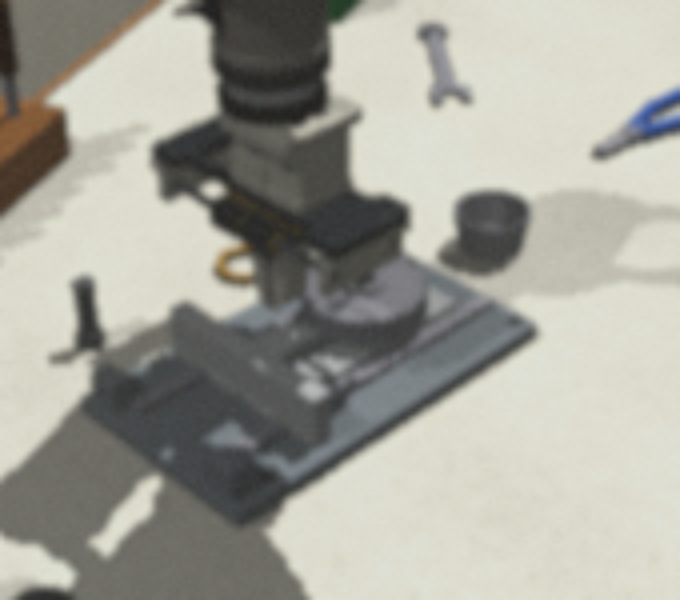

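```bash
python3 -m pendant '[[[2.5,-6,0],0],[[5,-11.5,0],0],[[6,-17,0],0],[[6.5,-23,0],0],[[6.5,-29,0],0],[[6.5,-35,0],0],[[6.5,-41,0],0],[[6.5,-47,0],0],[[6.5,-53,0],0],[[6,-59,0],0]]'  >/dev/null
python3 -c "
from h import *
st()
im=robot.read_camera('side');cv2.imwrite('pics/s4.png',cv2.resize(im[130:280,170:340],None,fx=4,fy=4)[:,:,::-1])
nxt(6,10)"
```

```text
t6.40 g [-21.3  55.3] z40.8 yaw66.9 rot [ 3.126 -0.004  1.167] F guide [ 1.2 10.1  5. ] op 0.0
s 206.0
[[[-4.0,-5.5,-0.5],0.3],[[-6.5,-10.9,-0.5],0.3],[[-9.8,-15.9,-0.5],0.3],[[-13.7,-20.5,-0.5],0.3],[[-18.2,-24.4,-0.5],0.3],[[-23.2,-27.7,-0.5],0.3],[[-28.7,-30.3,-0.5],0.3],[[-34.4,-32.1,-0.5],0.3],[[-40.3,-33.2,-0.5],0.3],[[-46.3,-33.4,-0.5],0.3]]
```

View pics/s4.png

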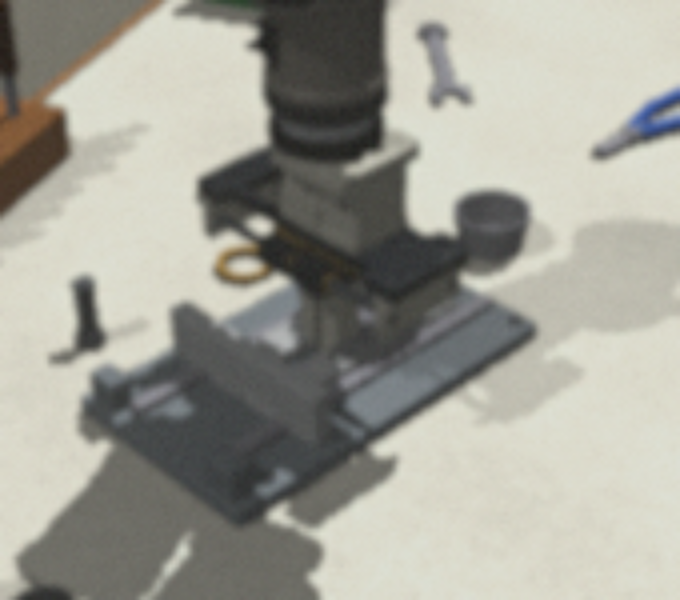

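```bash
python3 -m pendant '[[[-3.5,-5.5,0],0],[[-6.5,-11,0],0],[[-9.5,-15.5,0],0],[[-13.5,-20,0],0],[[-18,-24,0],0],[[-23,-27,0],0],[[-28.5,-30,0],0],[[-34.5,-31.5,0],0],[[-40.5,-32.5,0],0],[[-46.5,-32.5,0],0]]'  >/dev/null
python3 -c "
from h import *
st()
im=robot.read_camera('side');cv2.imwrite('pics/s5.png',cv2.resize(im[130:280,170:340],None,fx=4,fy=4)[:,:,::-1])
nxt(6,10)"
```

```text
t7.28 g [-61.4   7.8] z38.7 yaw66.9 rot [ 3.141e+00 -1.000e-03  1.167e+00] F guide [-13.8   2.6   9.1] op 0.0006
s 268.0
[[[-6.3,5.6,-2.4],0.3],[[-12.3,5.6,-2.4],0.3],[[-18.3,5.6,-2.4],0.3],[[-24.3,6.2,-2.4],0.3],[[-30.1,7.7,-2.4],0.3],[[-35.6,9.9,-2.4],0.3],[[-40.9,12.9,-2.4],0.3],[[-45.6,16.5,-2.4],0.3],[[-49.8,20.8,-2.4],0.3],[[-53.4,25.5,-2.4],0.3]]
```

View pics/s5.png

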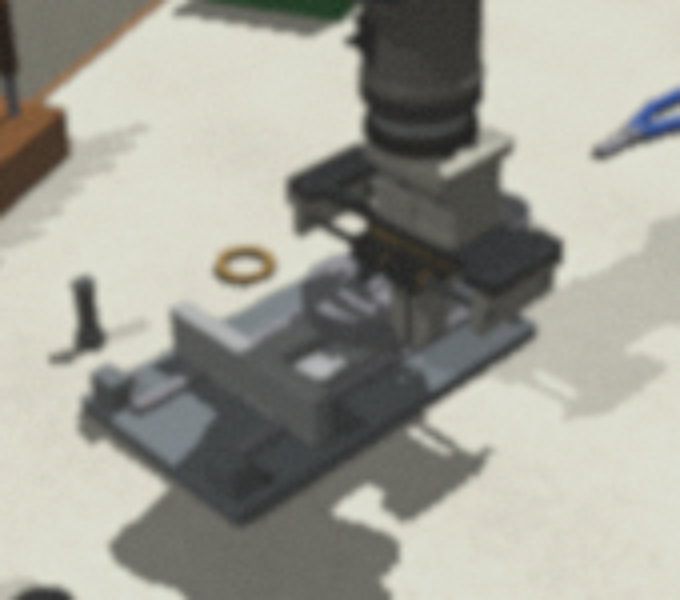

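```bash
sed -i 's/def P(s,a=12.5,b=9.8,R=44,off=(.4,.3))/def P(s,a=14,b=9.9,R=44.4,off=(-1.2,.1))/' h.py
python3 -c "
from h import *
nxt(6,10,z=40)"
```

```text
s 274.0
[[[-5.8,2.1,-1.4],0.3],[[-11.8,2.1,-1.4],0.3],[[-17.8,2.0,-1.4],0.3],[[-23.8,2.6,-1.4],0.3],[[-29.6,3.9,-1.4],0.3],[[-35.2,6.0,-1.4],0.3],[[-40.5,8.9,-1.4],0.3],[[-45.3,12.4,-1.4],0.3],[[-49.7,16.5,-1.4],0.3],[[-53.4,21.2,-1.4],0.3]]
```

```bash
python3 -m pendant '[[[-6,2,-0.5],0],[[-12,2,-1],0],[[-18,2,-1.5],0],[[-24,2.5,-1.5],0],[[-29.5,4,-1.5],0],[[-35,6,-1.5],0],[[-40.5,9,-1.5],0],[[-45.5,12.5,-1.5],0],[[-49.5,16.5,-1.5],0],[[-53.5,21,-1.5],0]]'  >/dev/null
python3 -c "
from h import *
st()
nxt(6,10,z=40)"
```

```text
t8.17 g [-39.7 -47.1] z40.2 yaw66.9 rot [ 3.141e+00 -1.000e-03  1.167e+00] F guide [-1.9  0.3  0.3] op 0.0003
s 335.0
[[[-2.9,5.5,0.2],0.3],[[-5.1,11.1,0.2],0.3],[[-6.5,16.9,0.2],0.3],[[-7.2,22.9,0.2],0.3],[[-7.2,28.9,0.2],0.3],[[-7.3,34.9,0.2],0.3],[[-7.3,40.9,0.2],0.3],[[-7.3,46.9,0.2],0.3],[[-7.3,52.9,0.2],0.3],[[-6.9,58.9,0.2],0.3]]
```

```bash
python3 -m pendant '[[[-2,6,0],0],[[-4,11.5,0],0],[[-5.5,17,0],0],[[-6.5,23,0],0],[[-7,29,0],0],[[-7,35,0],0],[[-7,40,0],0]]'  >/dev/null
python3 -c "
from h import *
st()
angle(.055,'pics/r3.png')
nxt(6,10,z=41)"
```

```text
t8.75 g [  1.6 -55.7] z40.4 yaw66.9 rot [3.140e+00 2.000e-03 1.167e+00] F guide [-2.9 -9.9  1.9] op 0.0006
mark deg cand [24 22 26 28 30 20] [68. 68. 68. 69. 72. 73.] 124.75
s 4.0
[[[1.5,6.2,-0.5],0.3],[[1.5,12.2,-0.5],0.3],[[2.1,18.1,-0.5],0.3],[[3.6,23.9,-0.5],0.3],[[5.8,29.5,-0.5],0.3],[[8.7,34.7,-0.5],0.3],[[12.4,39.5,-0.5],0.3],[[16.6,43.8,-0.5],0.3],[[21.4,47.4,-0.5],0.3],[[26.6,50.4,-0.5],0.3]]
```

View pics/r3.png

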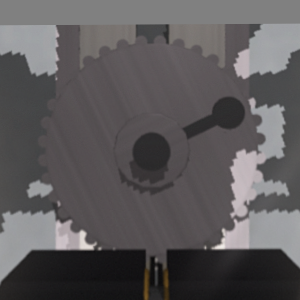

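The mark now reads 26°, up one turn less about 14° from the start of the orbit. That could be a near-full turn or none at all, so I'll check it against the next visible stretch.

```bash
python3 -m pendant '[[[1.5,6,-0.5],0],[[1.5,12,-0.5],0],[[2,18,-0.5],0],[[3.5,24,-0.5],0],[[6,29.5,-0.5],0],[[8.5,34.5,-0.5],0],[[12,39.5,-0.5],0]]'  >/dev/null
python3 -c "
from h import *
st()
angle(.055,'pics/r4.png')
im=robot.read_camera('top');cv2.imwrite('pics/t4.png',cv2.resize(im[130:270,160:340],None,fx=4,fy=4)[:,:,::-1])
nxt(6,10,z=41)"
```

```text
t9.38 g [ 43.8 -44.3] z41.2 yaw66.9 rot [3.137e+00 3.000e-03 1.167e+00] F guide [ 1.2 -4.1 -1.5] op 0.0006
mark deg cand [272 278 284 282 280 274] [59. 60. 60. 60. 60. 60.] 122.5
s 47.0
[[[5.3,2.7,0.4],0.3],[[10.2,6.2,0.4],0.3],[[15.5,9.1,0.4],0.3],[[21.1,11.2,0.4],0.3],[[26.9,12.5,0.4],0.3],[[32.9,13.0,0.4],0.3],[[38.9,13.1,0.4],0.3],[[44.9,13.1,0.4],0.3],[[50.9,13.1,0.4],0.3],[[56.9,13.0,0.4],0.3]]
```

View pics/r4.png

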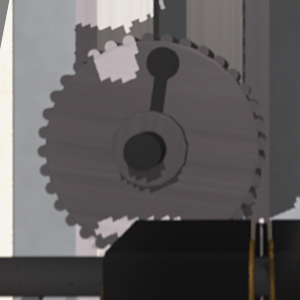

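View pics/t4.png

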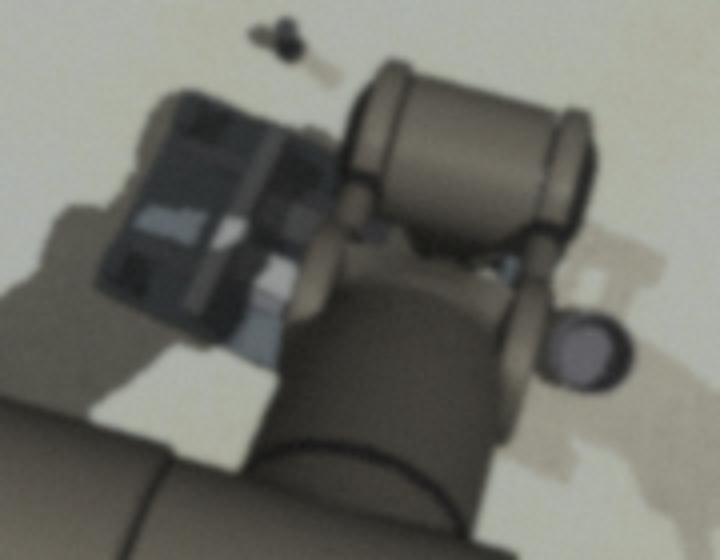

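The mark moved from 26° to about 80° over 45 mm, so this stretch was slip-free. I'll continue round, then lift off partway to view the mark.

```bash
python3 -m pendant '[[[5,3,0],0],[[10,6,0],0],[[15.5,9,0],0],[[21,11,0],0],[[27,12.5,0],0],[[33,13,0],0],[[39,13,0],0],[[45,13,0],0],[[51,13,0],0],[[57,12.5,0],0]]'  >/dev/null
python3 -c "
from h import *
st()
nxt(6,10,z=42)"
```

```text
t10.32 g [59.5 14.4] z42.9 yaw66.9 rot [ 3.129 -0.     1.167] F guide [ 5.5 -1.9  3.2] op 0.0004
s 108.0
[[[6.0,-3.5,0.9],0.3],[[11.7,-5.3,0.9],0.3],[[17.1,-7.8,0.9],0.3],[[22.2,-11.0,0.9],0.3],[[26.8,-14.9,0.9],0.3],[[30.8,-19.4,0.9],0.3],[[34.1,-24.3,0.9],0.3],[[36.8,-29.7,0.9],0.3],[[38.7,-35.4,0.9],0.3],[[39.9,-41.2,0.9],0.3]]
```

```bash
python3 -m pendant '[[[6,-3.5,0.5],0],[[11.5,-5.5,0.5],0],[[17,-8,0.5],0],[[22,-11,0.5],0],[[26.5,-15,0.5],0],[[30.5,-19.5,0.5],0],[[34,-24.5,0.5],0],[[36.5,-30,0.5],0],[[38.5,-35.5,0.5],0],[[39.5,-41,0.5],0]]'  >/dev/null
python3 -c "
from h import *
st()
nxt(6,10,z=42)"
```

```text
t11.15 g [19.  56.1] z42.9 yaw66.9 rot [ 3.125 -0.004  1.167] F guide [3.9 7.8 5.3] op 0.0003
s 167.0
[[[-1.6,-5.9,0.9],0.3],[[-1.6,-11.9,0.9],0.3],[[-1.6,-17.9,0.9],0.3],[[-1.6,-23.9,0.9],0.3],[[-1.5,-29.9,0.9],0.3],[[-1.5,-35.9,0.9],0.3],[[-2.1,-41.9,0.9],0.3],[[-3.6,-47.7,0.9],0.3],[[-5.7,-53.3,0.9],0.3],[[-8.6,-58.5,0.9],0.3]]
```

```bash
python3 -m pendant '[[[-1.5,-6,0.5],0],[[-1.5,-12,0.5],0],[[-1.5,-18,0.5],0],[[-1.5,-24,0.5],0],[[-1.5,-30,0.5],0],[[8,-30,0],0],[[10,-30,-40],0],[[0,-25,-80],0],[[-60,-20,-80],0],[[-100,-20,-80],0]]'  >/dev/null
python3 -c "
from h import *
st()"
python3 -m pendant '[[[-35,0,0],0],[[-35,0,0],0]]' >/dev/null
python3 -c "
from h import *
st()
angle(.056,'pics/r5.png')"
```

```text
t11.98 g [ -1.9 -26.6] z123.9 yaw67.1 rot [ 3.123 -0.004  1.171] F guide [-0.  -1.  -0.3] op 0.0006
t12.15 g [ -2.9 -65.9] z123.3 yaw66.9 rot [ 3.126e+00 -2.000e-03  1.167e+00] F guide [-0.1 -0.2  1.1] op 0.0003
mark deg cand [278 276 274 280 282 272] [80. 80. 81. 81. 84. 88.] 134.5
```

View pics/r5.png

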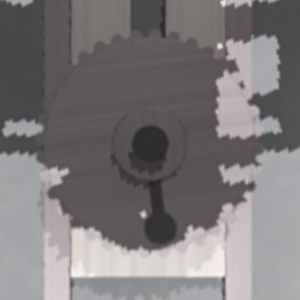

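The mark is at about 277°. It advanced about 197° against the roughly 184° expected, so the drive is real and the total is about 637°. I need about 125° more, so I'll re-engage on the -y side.

```bash
python3 -c "
from h import *
rows([(-16,-68),(-15.2,-54.3)],42)"
```

```text
[[[-4.3,-13.3,81.3],0.2],[[9.4,-12.4,81.3],0.2]]
```

```bash
python3 -m pendant '[[[-5,-13,41],0],[[-5,-13,81],0],[[-5,-13,81],0],[[0,-13,81],0],[[9,-12.5,81],0],[[9.5,-12.5,81],0]]'  >/dev/null
python3 -c "
from h import *
st()
nxt(6,10,z=42)"
```

```text
t12.70 g [-13.9 -54.7] z43.6 yaw67.0 rot [3.126e+00 1.000e-03 1.170e+00] F guide [ -0.7 -17.9  -5.9] op 0.0007
s 362.0
[[[0.5,6.1,1.6],0.4],[[0.4,12.1,1.6],0.4],[[0.4,18.1,1.6],0.4],[[0.3,24.1,1.6],0.4],[[0.4,30.1,1.6],0.4],[[1.2,36.0,1.6],0.4],[[2.8,41.8,1.6],0.4],[[5.2,47.3,1.6],0.4],[[8.3,52.4,1.6],0.4],[[12.1,57.1,1.6],0.4]]
```

```bash
python3 -m pendant '[[[0,6,1],0],[[0,12,1],0],[[0,18,1],0],[[0,24,1],0],[[0,30,1],0],[[1,36,1],0],[[2.5,42,1],0],[[5,47.5,1],0],[[8,52.5,1],0],[[12,57,1],0]]'  >/dev/null
python3 -c "
from h import *
st()
angle(.057,'pics/r6.png')
nxt(6,10,z=42)"
```

```text
t13.53 g [ 45.1 -41.6] z46.3 yaw67.1 rot [3.122e+00 1.000e-03 1.171e+00] F guide [ 2.2 -3.8 -3.3] op 0.0006
mark deg cand [292 294 356 298 296   0] [62. 62. 64. 64. 64. 66.] 123.5
s 51.0
[[[5.7,3.3,4.5],0.5],[[10.8,6.4,4.5],0.5],[[16.3,8.8,4.5],0.5],[[22.1,10.4,4.5],0.5],[[28.0,11.2,4.5],0.5],[[34.0,11.4,4.5],0.5],[[40.0,11.4,4.5],0.5],[[46.0,11.5,4.5],0.5],[[52.0,11.5,4.5],0.5],[[58.0,11.0,4.5],0.5]]
```

View pics/r6.png

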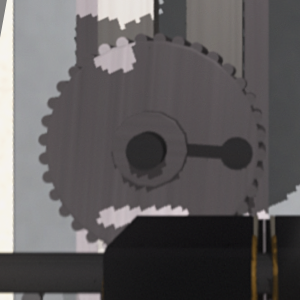

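The mark is at 0°, so the wheel is at two turns. I'll add about 30° of margin.

```bash
python3 -m pendant '[[[5.5,3,2],0],[[10.5,6,3],0],[[16,9,3],0],[[22,10.5,3],0],[[22,18,3],0],[[22,24,-20],0],[[0,20,-70],0],[[-20,-20,-70],0],[[-30,-48,-80],0],[[-30,-48,-80],0]]'  >/dev/null
python3 -c "
from h import *
st()
angle(.057,'pics/r7.png')
im=robot.read_camera('wrist');cv2.imwrite('pics/w7.png',im[:,:,::-1])"
```

```text
t14.42 g [ -9.4 -72.4] z126.3 yaw67.1 rot [3.126e+00 1.000e-03 1.170e+00] F guide [1.5 2.  0.3] op 0.0001
mark deg cand [ 24  22 194 188 184 186] [124. 125. 127. 127. 128. 128.] 134.5
```

View pics/r7.png

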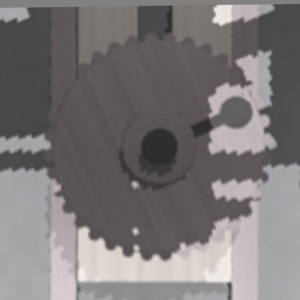

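View pics/w7.png

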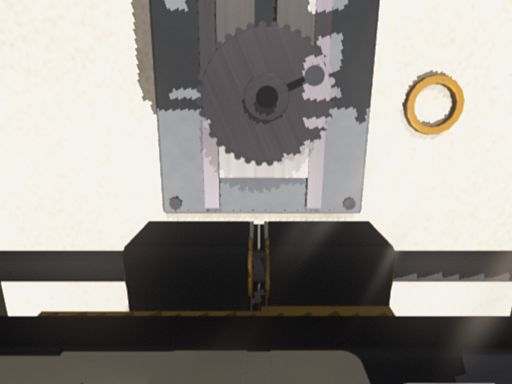

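The mark reads about 24°, so the total is about 744°, or 13.0 rad. Next I move over to the gap between the wheel and the fence.

```bash
python3 -c "
from h import *
rows([(-1,78),(-1,78)],37)"
```

```text
[[[149.0,3.9,89.3],0.4],[[149.0,3.9,89.3],0.4]]
```

```bash
python3 -m pendant '[[[149,4,0],0],[[149,4,0],0],[[149,4,0],0],[[149,4,0],0],[[149,4,0],0],[[149,4,0],0]]'  >/dev/null
python3 -c "
from h import *
st();im=robot.read_camera('wrist');cv2.imwrite('pics/w8.png',im[:,:,::-1])
rows([(-1,78),(-1,78)],37)"
```

```text
t15.02 g [-0.7 79.8] z125.6 yaw67.2 rot [3.12  0.    1.173] F guide [ 0.  -0.3  0.2] op 0.0003
[[[-0.5,-0.2,88.7],0.5],[[-0.5,-0.2,88.7],0.5]]
```

View pics/w8.png

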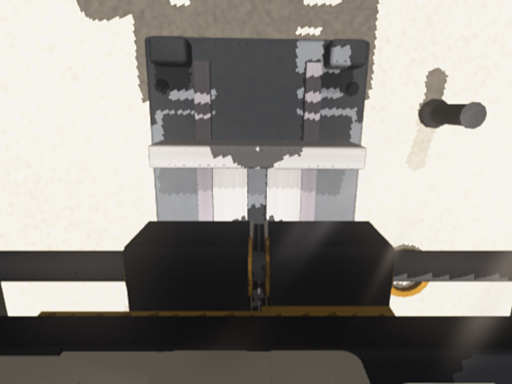

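```bash
python3 -c "
from h import *
c=robot.calibration('wrist')
for uv in((200,166),(310,166),(200,147)):
  w=ray(c,uv,.057);d=w[:2]-C0;cc,s=np.cos(YAW),np.sin(YAW);print(np.round([1e3*(cc*d[0]+s*d[1]),1e3*(-s*d[0]+cc*d[1])],1))"
python3 -m pendant '[[[0,0,40],0],[[0,0,75],0],[[0,0,88],0],[[0,0,88],0]]'  >/dev/null
python3 -c "
from h import *
st()
rows([(-1,90),(-1,145),(-1,147)],37)"
```

```text
[-39.6 104.8]
[ 36.  105.2]
[-39.1 117.8]
t15.40 g [-0.8 76.2] z34.0 yaw67.0 rot [3.127 0.004 1.17 ] F guide [-0.5 -0.9  0.4] op 0.0004
[[[13.8,-0.1,-3.0],0.4],[[68.8,0.3,-3.0],0.4],[[70.8,0.3,-3.0],0.4]]
```

Fence face is at y≈104. Pushing gently in +y.

```bash
python3 -m pendant '[[[8,0,-2],0],[[16,0,-2],0],[[22,0,-2],0],[[28,0,-2],0],[[34,0,-2],0],[[40,0,-2],0],[[46,0,-2],0]]'  >/dev/null
python3 -c "
from h import *
st();im=robot.read_camera('wrist');cv2.imwrite('pics/w9.png',im[:,:,::-1])
rows([(-1,145),(-1,147)],37)"
```

```text
t15.98 g [ -0.8 123. ] z36.5 yaw67.0 rot [3.126e+00 3.000e-03 1.170e+00] F guide [ 0.2 -2.2  0.7] op 0.0004
[[[20.9,0.2,-0.6],0.5],[[22.9,0.2,-0.6],0.5]]
```

View pics/w9.png

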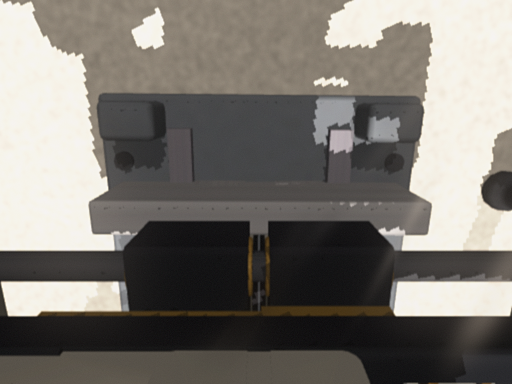

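The fence slides at 2.2 N, so it is unclamped and the turn count is confirmed. I'll continue to the stops.

```bash
python3 -m pendant '[[[5,0,0],0],[[10,0,0],0],[[14,0,0],0],[[18,0,0],0],[[21,0,0],0],[[23,0,0],0],[[24,0,0],0],[[25,0,0],0],[[25,0,0],0]]'  >/dev/null
python3 -c "
from h import *
st()"
```

```text
t16.78 g [ -1.4 144.8] z36.3 yaw67.1 rot [3.129 0.01  1.17 ] F guide [  0.  -21.    8.3] op 0.0004
```

The force rose to 21 N at y=144.8 (I expected contact with the stops near 145), so the fence is on its stops. I back off, lift and check.

```bash
python3 -m pendant '[[[-3,0,0],0],[[-12,0,0],0],[[-20,0,0],0],[[-20,0,-40],0],[[-20,0,-80],0],[[-40,0,-100],0],[[-60,0,-100],0],[[-60,0,-100],0]]'  >/dev/null
python3 -c "
from h import *
st();im=robot.read_camera('wrist');cv2.imwrite('pics/w10.png',im[:,:,::-1])
im=robot.read_camera('side');cv2.imwrite('pics/s10.png',cv2.resize(im[130:280,170:340],None,fx=4,fy=4)[:,:,::-1])
rows([(0,-80)],137)"
```

```text
t17.45 g [-1.7 83.7] z138.5 yaw67.0 rot [3.126 0.009 1.169] F guide [0.1 0.6 0.1] op 0.0002
[[[-165.4,1.2,-0.1],0.4]]
```

View pics/w10.png

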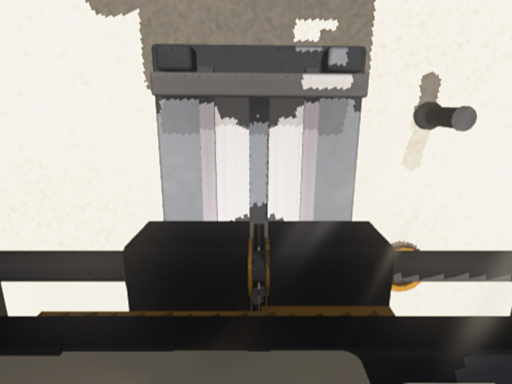

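View pics/s10.png

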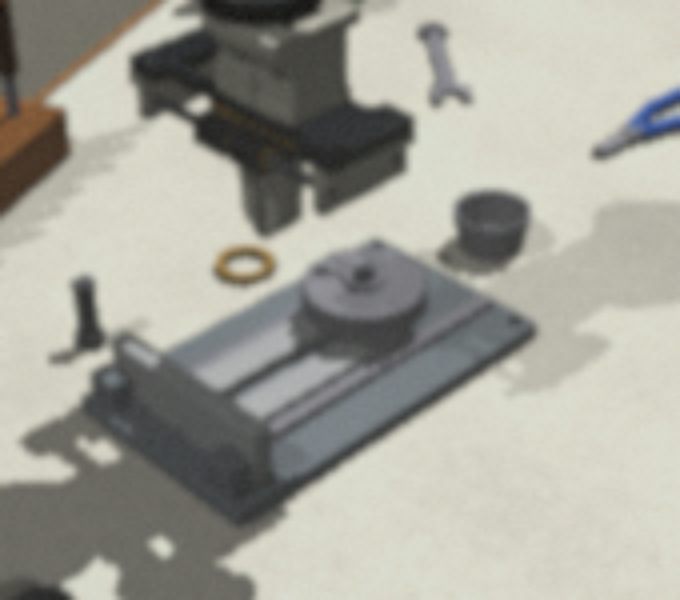

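Both views show the fence touching both end stops. Last, I check the wheel mark from the -y side.

```bash
python3 -m pendant '[[[-165,1,0],0],[[-165,1,0],0],[[-165,1,0],0],[[-165,1,0],0],[[-165,1,0],0],[[-165,1,0],0],[[-165,1,0],0]]'  >/dev/null
python3 -c "
from h import *
st();angle(.057,'pics/r11.png')"
```

```text
t18.13 g [ -0.3 -79. ] z137.9 yaw67.0 rot [3.13  0.008 1.169] F guide [-0.   0.8 -0.4] op 0.0007
mark deg cand [30 28 32 26 24 22] [ 98. 104. 105. 106. 107. 112.] 132.75
```

View pics/r11.png

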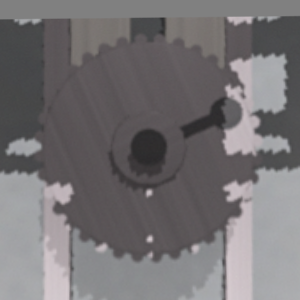

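```bash
python3 -c "
from h import *
print(robot.hand_in());st()"
```

```text
the job is handed in; nothing more can be done
None
the job is handed in; nothing more can be done
```

The strap guide is ready for its widest strap: the lock wheel is loosened a little over two turns and the fence is against its end stops. I handed the job in at about 18 s of the 51 s allowed.

- **Wheel:** I rolled the closed fingertips round the rim. The mark last read about 25° past two turns, so roughly 745° or 13.0 rad, inside the 12.25 to 15.7 rad window.
- **Turn count:** I inferred the first full turn from contact and travel, because the arm hid the mark for part of it. The fence then slid at about 2 N, which confirmed it was unclamped and the count was right.
- **Fence:** I pushed it until the force rose to 21 N with the fingertip at y = 144.8 mm, against about 145 expected at the stops. The wrist and side pictures show it touching both stops.
- **Slips:** On the first pass the finger lost contact partway, because I had assumed its half-width was 19 mm. It is about 14 mm, and I corrected for that. There was also some slip on the first orbit.
- **At the end:** The arm was clear with no contact force. The tin, ring, punch, wrench and pliers looked undisturbed in the last pictures. I did not look again at the awl, bottle and jar, but the arm never went near them.

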